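# Shut the marking machine's hood and reset it with the key

### The job

A bracket is loaded in the bench marking machine: swing the hood down fully shut, then take the machine's key (the one with the square bow) from the key block, push it fully into the key switch on the sloping panel, turn it clockwise to its stop and back home to reset the machine, and draw it out. Stand the key back upright in an empty slot of the block, leaving the other two keys in their slots and the padlock where it lies.

Things in the scene. Friction and masses are not known exactly. Their poses are not given: they have to be found in the camera images.
- machine: Bench marking machine, fixed, origin under its middle; x away from its front, z up. 280 mm (x) by 260 (y), 135 high. Its front 110 mm is a grey panel sloping up away from the robot at 25 deg, 67 to 118 mm high; behind it the chamber with the hinged hood. On the panel, left as the robot sees it: the key switch; at the right end a mushroom stop button, 38 mm wide, 23 high, 125 mm from the keyhole
- keyhole (a point): Centre of the keyhole on the face of the key switch's square aluminium bezel (36 x 36 mm, 5 mm proud of the panel). z points out of the panel, 25 deg from vertical, towards the robot; x points up the slope along the slot; y across it. Face plate 3 mm thick, slot 17.5 x 5.4 mm, widened to 10 mm (y) in the middle so that the key's throat can turn; behind it the plug's slot, 17.5 x 4.8, 24 deep
- keyswitch (a joint): Angle of the switch's plug (rad): 0 home, hard stop at 1.05. It grows as the key turns clockwise looking into the keyhole (a negative turn about the keyhole's z). A spring turns it back home (0.025 N m at home, 0.13 at the stop). The key has about 0.12 rad of play in the plug, so turn it that much further. It goes in and comes out only at home; else the plate holds it
- key_head (a point): The machine's key, loose, 45 g: black square bow 30 mm wide (x), 8 thick (y), from 12 to 43 mm above the shoulder; below it a collar 22 x 10 mm, 12 high, its underside the shoulder; below that the steel blade, 21.6 long, 14 wide, 3.2 thick, nose rounded, first 5 mm a throat 6 wide. This point is in the bow, 26 mm above the shoulder; z from blade to bow. It starts upright in a slot of the block
- key_shoulder (a point): The same key's shoulder: on its axis, at the collar's underside, same axes as key_head. It rests on the block's top, or on the bezel's face (at the keyhole point) when the key is fully in. The blade goes into the keyhole with the key's x and z along the keyhole's x and z; half a turn round (x reversed) fits as well. In the block the key's x lies along the block's x
- key_block: Wooden key block, fixed: 150 mm (x) by 50 (y) by 35 high, origin at the centre of its underside. Three slots in its top at x = -45, 0 and +45 mm, y = 0, each 18.6 mm (x) by 6.6 (y), 27 deep, chamfered. At the start each holds one key, its shoulder on the top; which key stands where varies
- key_round_head (a point): Another key, same blade and collar, round bow 34 mm across and 8 thick; the point lies 26 mm above its shoulder. To be left in its slot
- key_tee_head (a point): Another key, same blade and collar, a narrow stem with a cross bar 48 mm long, 38 mm above the shoulder; the point lies 26 mm above its shoulder. To be left in its slot
- hood (a joint): Angle of the hood (rad): 0 fully shut, 1.15 widest open. Friction hinges hold it wherever it is left; about 3 N at the handle moves it down
- hood_grip (a point): Middle of the hood's handle: a black round bar 12 mm thick, 100 mm long, parallel to the hinge, its centre 28 mm off the hood's outer face, posted at both ends, near the hood's front edge. The hood is a steel frame with a clear pane, 165 mm long, 250 wide, 8 thick, hinged at its far edge. The axes turn with the hood: y along the bar, z out of its outer face
- hood_hinge (a point): Middle of the hood's hinge line, fixed on the machine, 135 mm above the bench; axes as the machine's: x away from its front, y along the hinge, z up. At hood angle a the middle of the handle lies from here x = -150 cos a + 36 sin a, y = 0, z = 150 sin a + 36 cos a (mm)
- padlock_mid (a point): Middle of a brass padlock lying on the bench, 76 x 28 x 24 mm with its shackle; a bystander
Not all that is in view belongs to the job. Several things look just like the key_block: the one meant starts farthest to the robot's right.

How it is judged:
By the outcome, as a careful person would: the job done as asked, in the order asked, and still so for the second after the job is handed in, with the robot touching nothing.
It also fails if it takes over 69 s, if anything falls off the work surface, if the arm or the gripper's body presses on something with over 40 N, if the wrist force passes 120 N, or if a joint passes its speed limit or range.

### The arm

A 7-joint arm with a two-finger parallel gripper is mounted at the origin on the work surface. World frame = base frame: x ahead of the robot, y to its left, z up, the work surface at z = 0. Lengths are in m, angles in rad, forces in N, time in s.
With the tool pointing down it reaches from about 0.4 to 0.85 m from the base axis. Payload 10.4 kg.
Tool frame: the origin (TCP) lies midway between the tips of the shut fingers; the grasp point (between the pads) lies 19 mm behind it; z points along the fingers, y is the line along which they close (so a half turn about z gives the same grasp; the last joint's range is limited). The gripper opens to 87 mm and grips with 3 to 60 N. Pads are 19 mm wide; open, the fingers measure 117 mm over their backs; the gripper's body (75 mm by 190 mm) begins 51 mm behind the grasp point.
Start: joints at [1.1, 0.332, -0.065, 1.46, 0.022, 1.35, -0.088], TCP at [0.271, -0.563, 0.223] pointing down, gripper open.
Joint ranges: [-2.6, 2.6], [-0.5, 2.12], [-1.47, 1.34], [0.16, 2.42], [-1.27, 4.41], [0.06, 2.06], [-2.6, 2.6]. Speed limits (rad/s): [2.22, 2.22, 2.79, 2.79, 3.14, 3.14, 3.14].

### API

Orientations are given as a unit quaternion [x, y, z, w].
In Python, from bench import r gives the robot as it stands.
- The arm moves only by the tool arm_command, never from a script. Its arguments are lists of equal length, an entry for each row: "xyz": the shift along the world's x, y, z in m, a list of three; "rot": the turn, a rotation vector about the world's x, y, z in rad, a list of three. In form: {"xyz": [[tx, ty, tz], ...], "rot": [[ax, ay, az], ...]}. A call has 1 to 20 rows; each row is the pose to reach, as a shift and turn from the pose commanded when the call began; what a row does not reach only later rows make up. A row lasts 1/12 s, in which the tool goes at most 41.7 mm and 7.16 degrees, less where a joint would pass 70% of its speed; a pose out of reach is approached as far as the arm can. A call with a gripper value outside its range is refused whole. "grip" is the opening, from 0 (shut) to 1 (fully open), set as the call begins (left out, the last holds). The fingers move at their own pace and stop on an object; "squeeze" is the grip in N (left out, the last holds). Time passes only in rows, so rows that repeat a pose let the fingers close. It gives the time, the measured TCP pose, the force, the opening and the grip force at its end, in the units of the state.
- r.read_state(): the state, without advancing time (a new reading comes with each control period).
- r.camera(name): name is "side" or "top"; returns the picture (480x640x3 uint8, red, green, blue); there is no depth.
- r.camera_model(name): a dict with "fx", "fy", "cx", "cy" (pixels), "T" (4x4, takes a point from camera to world coordinates). Camera axes: x right, y up, looking along -z (the intrinsics and any distortion apply to the point x, -y, -z); pixel columns grow to the right and rows downward; lengths in m; the calibration is good to about 2 mm. A picture is of the moment at which its call begins. camera_model takes no time and is no camera call.
- r.close_job(): hands the job in; it is judged then, once.
Trained networks look in the newest picture that a camera, given by its name, has taken for a name from the list of things; names that differ only in an ending like _2 or _b are one class to them, and where a whole thing is asked for, a point or a joint stands for the part that bears it (a point fixed in the world has none). Each returns a list of dicts, best first, with "conf" (0 to 1); they miss things now and then, are a little off and sometimes report something else, mostly with a low value. They report only what shows in the picture. A call takes as long as a camera call. They do not tell look-alikes from the thing itself.
- r.look_for(label, camera): "at" ([x, y, z] in m, in the coordinates of the camera as it stood for that picture, good to about 4 mm: the middle of the surface that is visible of it).
- r.spot_point(label, camera): "at" ([x, y, z] in m, in the coordinates of the camera as it stood for that picture, good to about 4 mm: a listed point, or the origin of a listed thing).
The state is a dict: "time": time; "joint_positions": joint angles; "joint_vel": joint speeds; "joint_torque": joint torques, N m; "ee_pos": TCP position; "eef_rot": TCP orientation; "ft_force": force on the tool from outside, world axes, zero at the start; "torque": the same for the moment, N m; "width": finger opening in m; "grip_force": force on a finger pad.
Only numpy, scipy, OpenCV 4.12 (cv2) and the standard library are available. Lean on these libraries where they do the work, as an engineer would, in place of code of your own. Each camera call takes 0.05 s, during which the arm holds its last target. There are 200 camera calls.

## Working session

There is one attempt and no reset: what is moved stays moved. The work goes in short steps, Python scripts to look and compute and a tool call to move; the robot and the scene stay as the last step left them, time stands still between calls to the robot, and variables do not carry over. Pictures are saved under pics/ and viewed, at most 10 in all, crops included, and the job is handed in when it is done.

Besides the shell and the picture viewer there is one more tool, called after ">>>" as name(argument=value, ...) on one line, values as JSON. arm_command: Moves the arm, as the interface text tells. Its arguments: {"type":"object","properties":{"xyz":{"type":"array"},"rot":{"type":"array"},"grip":{"type":"number"},"squeeze":{"type":"number"}},"required":["xyz","rot"]}

```bash
ls; mkdir -p pics
cat > h.py <<'E'
import numpy as np, cv2
from bench import r
from scipy.spatial.transform import Rotation as R
def W(cam,p):
    T=np.array(r.camera_model(cam)["T"]); return T[:3,:3]@np.array(p)+T[:3,3]
def px(cam,P):
    m=r.camera_model(cam);T=np.array(m["T"]);q=T[:3,:3].T@(np.array(P)-T[:3,3])
    return np.array([m["cx"]+m["fx"]*q[0]/-q[2], m["cy"]+m["fy"]*-q[1]/-q[2]])
def ray(cam,u,v):
    m=r.camera_model(cam);T=np.array(m["T"])
    d=T[:3,:3]@np.array([(u-m["cx"])/m["fx"],-(v-m["cy"])/m["fy"],-1]);return T[:3,3],d/np.linalg.norm(d)
def save(cam,n):
    im=r.camera(cam); cv2.imwrite(f"pics/{n}.png",im[:,:,::-1]); return im
E
python3 - <<'E'
from h import *
for c in("side","top"):
    save(c,c+"0"); m=r.camera_model(c); print(c,{k:(np.round(v,3).tolist()) for k,v in m.items()})
    for l in("key_head","key_round_head","key_tee_head","key_shoulder","key_block","keyhole","hood_grip","hood_hinge","machine","padlock_mid"):
        for d in r.spot_point(l,c)[:4]:
            if d["conf"]>.2:
                w=W(c,d["at"]);print(c,l,round(d["conf"],2),w.round(4),px(c,w).round())
print(r.read_state())
E
```

```text
pics
side {'fx': 508.555, 'fy': 508.555, 'cx': 324.136, 'cy': 244.821, 'T': [[0.991, 0.074, -0.111, 0.458], [-0.134, 0.58, -0.804, -0.713], [0.005, 0.811, 0.584, 0.625], [0.0, 0.0, 0.0, 1.0]]}
side key_head 0.82 [ 0.4777 -0.3583  0.0649] [299. 449.]
side key_round_head 0.59 [ 0.4825 -0.313   0.0642] [299. 417.]
side key_round_head 0.56 [0.7411 0.1889 0.1338] [401. 174.]
side key_tee_head 0.49 [ 0.492  -0.2707  0.0635] [303. 390.]
side key_shoulder 0.62 [ 0.4796 -0.36    0.0314] [301. 466.]
side key_block 0.93 [ 0.3436 -0.2041 -0.001 ] [201. 392.]
side key_block 0.56 [ 4.791e-01 -3.159e-01 -1.000e-04] [298. 448.]
side keyhole 0.66 [ 0.4892 -0.2685  0.0605] [301. 390.]
side hood_grip 0.88 [0.6735 0.1885 0.2764] [373. 108.]
side hood_hinge 0.76 [0.7424 0.1902 0.1331] [401. 174.]
side machine 0.92 [0.6097 0.1803 0.0022] [337. 234.]
side machine 0.57 [ 0.4791 -0.3607  0.0352] [300. 465.]
side padlock_mid 0.66 [ 0.6926 -0.141   0.0086] [416. 335.]
top {'fx': 446.588, 'fy': 446.588, 'cx': 307.235, 'cy': 245.267, 'T': [[0.015, 0.995, -0.099, 0.451], [-1.0, 0.012, -0.027, -0.088], [-0.026, 0.
[... 658 characters left out ...]
8047,  0.33218007, -0.06471238,  1.46012016,  0.02159856,
        1.34986823, -0.08850666]), 'joint_vel': array([-9.95567643e-05, -1.29282074e-03,  3.51782626e-04,  2.95875126e-04,
       -4.32330727e-04, -1.41200852e-04, -4.63817102e-05]), 'joint_torque': array([ 3.59645474e-04, -6.23051763e+01,  2.44363892e-02, -3.90124226e+01,
       -6.13020547e-02,  3.17870965e-02,  8.97690711e-05]), 'ee_pos': array([ 0.2706581 , -0.56338189,  0.22257837]), 'eef_rot': array([9.75036239e-01, 2.22045780e-01, 2.58703807e-05, 5.44468657e-05]), 'ft_force': array([-0.25477283, -0.04283191,  0.15298797]), 'torque': array([-0.00893677, -0.00422647,  0.0288997 ]), 'grip_force': 0.0, 'width': 0.08709814751783161}
```

View pics/side0.png

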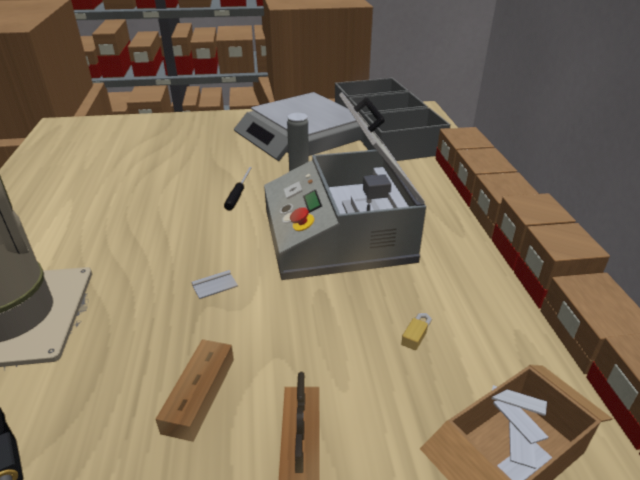

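View pics/top0.png

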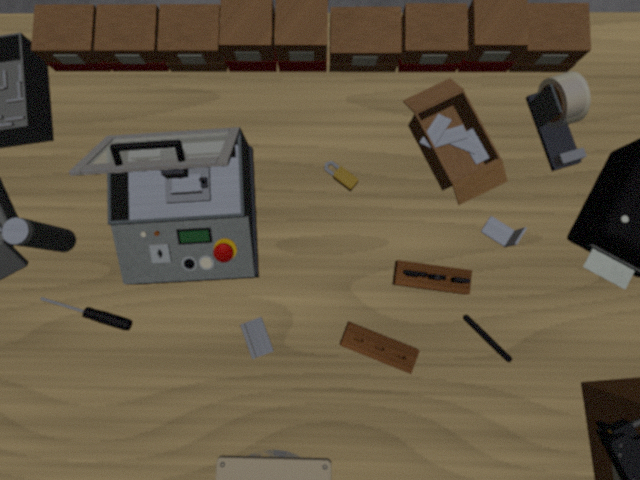

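The block with the three keys is at top (433,277) / side (300,440). An empty look-alike sits at top (378,347) / side (197,387), and the rods and boxes are distractors. The keyed block is farther right (y ≈ -0.316 against -0.204), so it is the one meant. The square bow should be its rightmost key, at top (459,280). I'll confirm that in a crop.

Run:
```python
import cv2,numpy as np
s=cv2.imread("pics/side0.png");t=cv2.imread("pics/top0.png")
f=lambda a,k:cv2.resize(a,None,fx=k,fy=k,interpolation=cv2.INTER_CUBIC)
g=lambda a:np.clip(a*1.8,0,255).astype('uint8')
A=f(g(s[360:480,262:342]),5); B=f(g(t[250:310,385:485]),4);C=f(g(t[235:285,110:210]),4)
o=np.zeros((600,800,3),'uint8');o[:,:400]=A[:600,:400];o[:240,400:]=B;o[240:440,400:]=C
D=f(g(s[165:205,265:345]),4);o[440:600,400:720]=D
cv2.imwrite("pics/crop1.png",o)
```

```text
(no output)
```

View pics/crop1.png

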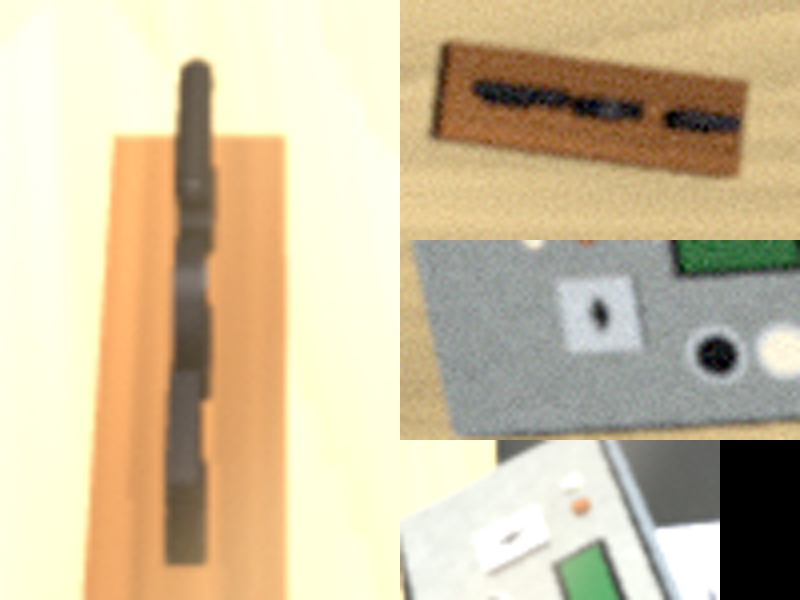

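The crop shows, left to right, the tee, the round and the square bow (top px 460,280, flat and block-like in the side view). So the rightmost key is the one meant. I'll go to the hood first and refine the positions from pixels meanwhile.

>>> arm_command(xyz=[[0.4,0.749,0.1],[0.4,0.749,0.1],[0.4,0.749,0.1],[0.4,0.749,0.1],[0.4,0.749,0.1],[0.4,0.749,0.1],[0.4,0.749,0.1],[0.4,0.749,0.1],[0.4,0.749,0.1],[0.4,0.749,0.1],[0.4,0.749,0.1],[0.4,0.749,0.1],[0.4,0.749,0.1],[0.4,0.749,0.1],[0.4,0.749,0.1],[0.4,0.749,0.1],[0.4,0.749,0.1],[0.4,0.749,0.1],[0.4,0.749,0.1],[0.4,0.749,0.1]], rot=[[0,0,1.18],[0,0,1.18],[0,0,1.18],[0,0,1.18],[0,0,1.18],[0,0,1.18],[0,0,1.18],[0,0,1.18],[0,0,1.18],[0,0,1.18],[0,0,1.18],[0,0,1.18],[0,0,1.18],[0,0,1.18],[0,0,1.18],[0,0,1.18],[0,0,1.18],[0,0,1.18],[0,0,1.18],[0,0,1.18]], grip=0)

```text
time: 2.77
ee_pos: [0.6613, 0.1681, 0.3201]
eef_rot: [0.687, 0.727, -0.0, 0.0]
ft_force: [0.7, 0.1, 1.2]
width: 0.0005
grip_force: 0.0
```

```bash
cat >> h.py <<'E'
def tri(obs):
    A=np.zeros((3,3));b=np.zeros(3)
    for c,u,v in obs:
        o,d=ray(c,u,v);P=np.eye(3)-np.outer(d,d);A+=P;b+=P@o
    X=np.linalg.solve(A,b);return X,[(px(c,X)-[u,v]).round(2).tolist() for c,u,v in obs]
def dark(im,u,v,n=4):
    g=im[v-n:v+n+1,u-n:u+n+1].astype(float).mean(2);w=np.clip(np.percentile(g,60)*.75-g,0,None)
    yy,xx=np.mgrid[-n:n+1,-n:n+1];return u+(w*xx).sum()/w.sum(),v+(w*yy).sum()/w.sum()
def show():
    s=r.read_state();q=R.from_quat(s["eef_rot"]).as_matrix()
    print("t",round(s["time"],2),"tcp",s["ee_pos"].round(4),"xyaw",np.degrees(np.arctan2(q[1,0],q[0,0])).round(2),"z",q[:,2].round(3),"F",s["ft_force"].round(1),"w",round(s["width"],4),"g",s["grip_force"],"q7",s["joint_positions"].round(2)[6]);return s
E
python3 - <<'E'
from h import *
show()
t=cv2.imread("pics/top0.png")[:,:,::-1];s=cv2.imread("pics/side0.png")[:,:,::-1]
a=dark(t,160,253);b=dark(s,293,189,3);print(a,b)
print("keyhole",tri([("top",*a),("side",*b)]))
# block top edges in top image: z=0.035 plane
def plane(c,u,v,z):
    o,d=ray(c,u,v);return (o+d*(z-o[2])/d[2]).round(4)
for u,v in((397,260.7),(471.5,270),(469,293.7),(393.7,284.2)): print(plane("top",u,v,.035))
# machine lower front panel edge at z=.067 and right/left
for u,v in((124.5,283),(257,276)): print("front",plane("top",u,v,.067))
E
```

```text
t 2.77 tcp [0.6613 0.1681 0.3201] xyaw 93.2 z [ 0. -0. -1.] F [0.7 0.1 1.2] w 0.0005 g 0.0 q7 -0.43
(np.float64(159.61522223525273), np.float64(253.04855165943474)) (np.float64(292.34550677061964), np.float64(189.04103405826837))
keyhole (array([0.51759416, 0.21730795, 0.09773032]), [[0.04, -0.85], [-0.78, 0.08]])
[ 0.5114 -0.2445  0.035 ]
[ 0.4946 -0.3931  0.035 ]
[ 0.4472 -0.3872  0.035 ]
[ 0.464  -0.2376  0.035 ]
front [0.4583 0.2954 0.067 ]
front [0.4757 0.0339 0.067 ]
```

>>> arm_command(xyz=[[0.003,-0.004,-0.023],[0.003,-0.005,-0.038],[0.003,-0.006,-0.047],[-0.003,-0.006,-0.05],[-0.009,-0.006,-0.053],[-0.016,-0.006,-0.057],[-0.022,-0.006,-0.0615],[-0.028,-0.006,-0.066],[-0.034,-0.006,-0.071],[-0.0395,-0.006,-0.0765],[-0.045,-0.007,-0.082],[-0.05,-0.007,-0.088],[-0.0547,-0.007,-0.094],[-0.059,-0.008,-0.1005],[-0.0633,-0.008,-0.107],[-0.067,-0.008,-0.1135],[-0.0705,-0.008,-0.1205],[-0.0735,-0.008,-0.1275],[-0.0763,-0.009,-0.135],[-0.0785,-0.009,-0.142]], rot=[[0,0,0],[0,0,0],[0,0,0],[0,0,0],[0,0,0],[0,0,0],[0,0,0],[0,0,0],[0,0,0],[0,0,0],[0,0,0],[0,0,0],[0,0,0],[0,0,0],[0,0,0],[0,0,0],[0,0,0],[0,0,0],[0,0,0],[0,0,0]])

```text
time: 4.43
ee_pos: [0.5772, 0.1591, 0.1774]
eef_rot: [0.686, 0.728, -0.003, -0.003]
ft_force: [-20.3, 0.7, 9.5]
width: 0.0002
grip_force: 10.3
```

Run:
```python
from h import *
show()
im=save("side","s1")
for c in("side",):
  for d in r.spot_point("hood_grip",c)[:2]: print(d["conf"],W(c,d["at"]))
```

```text
t 4.43 tcp [0.5772 0.1591 0.1774] xyaw 93.42 z [-0.009 -0.001 -1.   ] F [-20.3   0.7   9.5] w 0.0002 g 10.265060663223267 q7 -0.47
0.59 [0.59145566 0.17641728 0.17410408]
```

Run:
```python
import cv2
s=cv2.imread("pics/s1.png");cv2.imwrite("pics/c2.png",cv2.resize(s[60:280,220:460],None,fx=2.5,fy=2.5,interpolation=2))
```

```text
(no output)
```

View pics/c2.png

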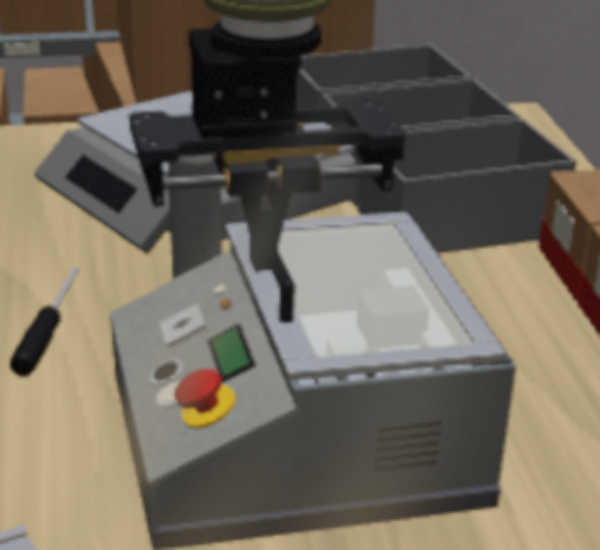

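The hood is almost shut, with the tip sitting just on the robot side of the bar (px ~290,170 of the side picture). I'll lift, move over the bar and press down.

>>> arm_command(xyz=[[0,0.003,0.012],[0.005,0.006,0.022],[0.014,0.01,0.022],[0.014,0.01,0.012],[0.014,0.01,0.006],[0.014,0.01,0.002],[0.014,0.01,-0.001],[0.014,0.01,-0.004],[0.014,0.01,-0.007],[0.014,0.01,-0.008],[0.014,0.01,-0.008]], rot=[[0,0,0],[0,0,0],[0,0,0],[0,0,0],[0,0,0],[0,0,0],[0,0,0],[0,0,0],[0,0,0],[0,0,0],[0,0,0]])

```text
time: 5.45
ee_pos: [0.597, 0.1678, 0.1758]
eef_rot: [0.687, 0.727, 0.002, 0.002]
ft_force: [-13.4, -6.2, 42.9]
width: 0.0003
grip_force: 17.2
```

Run:
```python
from h import *
show()
```

```text
t 5.45 tcp [0.597  0.1678 0.1758] xyaw 93.23 z [ 0.005 -0.    -1.   ] F [-13.4  -6.2  42.9] w 0.0003 g 17.209659375839692 q7 -0.49
```

Pressed with 43 N at the bar with no further motion, z as expected for shut. On to the key.

>>> arm_command(xyz=[[0,0,0.03],[0,0,0.06],[-0.02,-0.04,0.07],[-0.122,-0.527,0.01],[-0.122,-0.527,-0.04],[-0.122,-0.527,-0.04],[-0.122,-0.527,-0.04],[-0.122,-0.527,-0.04],[-0.122,-0.527,-0.04],[-0.122,-0.527,-0.04],[-0.122,-0.527,-0.04],[-0.122,-0.527,-0.04],[-0.122,-0.527,-0.04],[-0.122,-0.527,-0.04],[-0.122,-0.527,-0.04],[-0.122,-0.527,-0.04],[-0.122,-0.527,-0.04],[-0.122,-0.527,-0.04]], rot=[[0,0,0],[0,0,0],[0,0,-0.05],[0,0,-0.1],[0,0,-0.17],[0,0,-0.17],[0,0,-0.17],[0,0,-0.17],[0,0,-0.17],[0,0,-0.17],[0,0,-0.17],[0,0,-0.17],[0,0,-0.17],[0,0,-0.17],[0,0,-0.17],[0,0,-0.17],[0,0,-0.17],[0,0,-0.17]], grip=0.5)

```text
time: 6.95
ee_pos: [0.4731, -0.3596, 0.1293]
eef_rot: [0.747, 0.665, 0.0, -0.001]
ft_force: [0.1, 0.1, 0.3]
width: 0.0435
grip_force: 0.0
```

Run:
```python
from h import *
show()
r.camera("side");r.camera("top")
for c in ("side","top"):
  for l in ("hood_grip","keyhole","hood_hinge"):
    for d in r.spot_point(l,c)[:1]: print(c,l,round(d["conf"],2),W(c,d["at"]).round(4))
```

```text
t 6.95 tcp [ 0.4731 -0.3596  0.1293] xyaw 83.41 z [-0.001  0.001 -1.   ] F [0.1 0.1 0.3] w 0.0435 g 0.0 q7 0.35
side hood_grip 0.97 [0.5906 0.1802 0.1735]
side hood_hinge 0.83 [0.7418 0.1906 0.1358]
top hood_grip 0.68 [0.5854 0.1795 0.1741]
top keyhole 0.41 [0.5175 0.2188 0.0978]
top hood_hinge 0.88 [0.7341 0.1862 0.1326]
```

>>> arm_command(xyz=[[0.0015,0,-0.03],[0.0015,0,-0.06],[0.0015,0,-0.073],[0.0015,0,-0.079],[0.0015,0,-0.079],[0.0015,0,-0.079],[0.0015,0,-0.079]], rot=[[0,0,0],[0,0,0],[0,0,0],[0,0,0],[0,0,0],[0,0,0],[0,0,0]])

```text
time: 7.93
ee_pos: [0.4764, -0.3599, 0.0527]
eef_rot: [0.746, 0.666, 0.0, 0.001]
ft_force: [-0.1, 0.2, 0.8]
width: 0.0434
grip_force: 0.0
```

>>> arm_command(xyz=[[0,0,0],[0,0,0],[0,0,0],[0,0,0],[0,0,0],[0,0,0]], rot=[[0,0,0],[0,0,0],[0,0,0],[0,0,0],[0,0,0],[0,0,0]], grip=0, squeeze=30)

```text
time: 8.43
ee_pos: [0.4755, -0.3594, 0.0511]
eef_rot: [0.746, 0.666, 0.0, 0.0]
ft_force: [-1.2, 0.7, -0.2]
width: 0.0117
grip_force: 0.0
```

Run:
```python
from h import *
show();save("side","s3");save("top","t3")
```

```text
t 8.43 tcp [ 0.4755 -0.3594  0.0511] xyaw 83.53 z [ 0. -0. -1.] F [-1.2  0.7 -0.2] w 0.0117 g 0.0 q7 0.32
```

>>> arm_command(xyz=[[0,0,0],[0,0,0],[0,0,0],[0,0,0],[0,0,0]], rot=[[0,0,0],[0,0,0],[0,0,0],[0,0,0],[0,0,0]])

```text
time: 8.95
ee_pos: [0.4755, -0.3593, 0.051]
eef_rot: [0.746, 0.666, 0.0, -0.0]
ft_force: [-0.3, -0.5, -0.2]
width: 0.0078
grip_force: 30.0
```

Run:
```python
from h import *
show()
```

```text
t 8.95 tcp [ 0.4755 -0.3593  0.051 ] xyaw 83.53 z [ 0.  0. -1.] F [-0.3 -0.5 -0.2] w 0.0078 g 29.999970783828758 q7 0.32
```

>>> arm_command(xyz=[[0,0,0.01],[0,0,0.03],[0,0,0.06],[0,0,0.1],[0,0,0.1],[0,0,0.1]], rot=[[0,0,0],[0,0,0],[0,0,0],[0,0,0],[0,0,0],[0,0,0]])

```text
time: 9.45
ee_pos: [0.4769, -0.3602, 0.1544]
eef_rot: [0.746, 0.666, 0.0, 0.003]
ft_force: [-0.9, 0.1, -1.7]
width: 0.0076
grip_force: 30.0
```

```bash
cat >> h.py <<'E'
psi=np.radians(3.7);K=np.array([.5176,.2173,.0977])
Rm=R.from_euler("z",psi)*R.from_euler("y",-np.radians(25))   # keyhole frame
n=Rm.as_matrix()[:,2];kx=Rm.as_matrix()[:,0];ky=Rm.as_matrix()[:,1]
Rt=Rm*R.from_matrix(np.diag([-1.,1,-1]))  # tool at insertion: x=-kx, z=-n
E
python3 - <<'E'
from h import *
s=show();print(n.round(4),kx.round(4),ky.round(4))
R0=R.from_quat(s["eef_rot"]);print("rotvec",(Rt*R0.inv()).as_rotvec().round(4),"pre",(K+n*.05-s["ee_pos"]).round(4))
for h in(.0,):pass
r.camera("side")
for l in("key_head","key_shoulder"):
    for d in r.spot_point(l,"side")[:2]: print(l,round(d["conf"],2),W("side",d["at"]).round(4))
E
```

```text
t 9.45 tcp [ 0.4769 -0.3602  0.1544] xyaw 83.53 z [ 0.004 -0.003 -1.   ] F [-0.9  0.1 -1.7] w 0.0076 g 29.999901224509813 q7 0.36
[-0.4217 -0.0273  0.9063] [0.9044 0.0585 0.4226] [-0.0645  0.9979  0.    ]
rotvec [-0.3606 -0.3364  1.7168] pre [ 0.0196  0.5761 -0.0113]
key_head 0.93 [ 0.4746 -0.3593  0.1653]
key_shoulder 0.83 [ 0.4813 -0.3626  0.1362]
```

>>> arm_command(xyz=[[0,0.02,0.03],[0,0.05,0.06],[0.01,0.3,0.07],[0.013,0.576,0.07],[0.013,0.576,0.07],[0.013,0.576,0.07],[0.013,0.576,0.07],[0.013,0.576,0.07],[0.013,0.576,0.07],[0.013,0.576,0.07],[0.013,0.576,0.07],[0.013,0.576,0.07],[0.013,0.576,0.07],[0.013,0.576,0.06],[0.013,0.576,0.04],[0.013,0.576,0.02],[0.013,0.576,0.002],[0.013,0.576,0.002],[0.013,0.576,0.002],[0.013,0.576,0.002]], rot=[[-0.0225,-0.021,0.107],[-0.0451,-0.042,0.2146],[-0.0676,-0.063,0.322],[-0.09,-0.0841,0.429],[-0.1127,-0.1051,0.5365],[-0.1352,-0.1262,0.644],[-0.1578,-0.1472,0.751],[-0.18,-0.168,0.858],[-0.203,-0.189,0.9657],[-0.225,-0.21,1.073],[-0.248,-0.231,1.18],[-0.27,-0.252,1.2876],[-0.293,-0.273,1.395],[-0.3156,-0.294,1.502],[-0.338,-0.315,1.61],[-0.3606,-0.3364,1.7168],[-0.3606,-0.3364,1.7168],[-0.3606,-0.3364,1.7168],[-0.3606,-0.3364,1.7168],[-0.3606,-0.3364,1.7168]])

```text
time: 11.27
ee_pos: [0.4889, 0.2167, 0.1537]
eef_rot: [-0.03, 0.976, 0.005, 0.215]
ft_force: [0.1, 0.4, -0.2]
width: 0.0076
grip_force: 30.0
```

Run:
```python
from h import *
s=show();R0=R.from_quat(s["eef_rot"])
print("rotvec",(Rt*R0.inv()).as_rotvec().round(4),"tcp in keyhole frame",Rm.inv().apply(s["ee_pos"]-K).round(4))
a=save("side","s4");b=save("top","t4")
for c in("side","top"):
  for l in("key_head","key_shoulder","keyhole"):
    for d in r.spot_point(l,c)[:1]: w=W(c,d["at"]);print(c,l,round(d["conf"],2),w.round(4),Rm.inv().apply(w-K).round(4))
A=cv2.resize(a[140:220,250:350],None,fx=8,fy=8,interpolation=2)[:600];cv2.imwrite("pics/c4.png",A[:,:,::-1])
```

```text
t 11.27 tcp [0.4889 0.2167 0.1537] xyaw -176.4 z [ 0.419  0.023 -0.907] F [ 0.1  0.4 -0.2] w 0.0076 g 29.999875708599575 q7 0.84
rotvec [ 0.0034 -0.0026  0.0032] tcp in keyhole frame [-0.0023  0.0012  0.0629]
side key_head 0.74 [0.4886 0.2178 0.1647] [0.0021 0.0024 0.073 ]
side key_shoulder 0.48 [0.4981 0.2194 0.1383] [-0.0003  0.0034  0.045 ]
top key_head 0.73 [ 0.4799 -0.3147  0.0606] [-0.0809 -0.5285 -0.0032]
top key_shoulder 0.52 [ 6.015e-01  1.784e-01 -1.000e-04] [ 0.0323 -0.0443 -0.1229]
top keyhole 0.55 [0.516  0.2199 0.0974] [-0.0014  0.0027  0.0003]
```

View pics/c4.png

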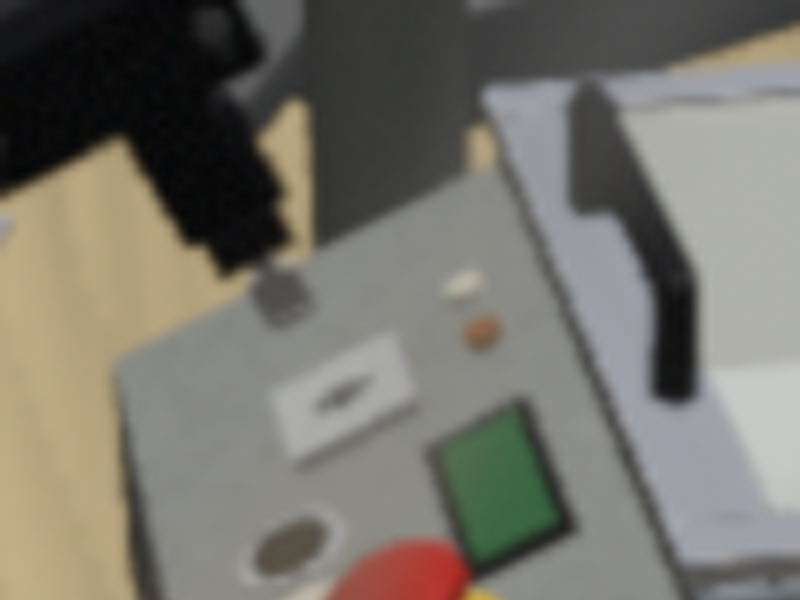

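Run:
```python
from h import *
s=r.read_state();M=R.from_quat(s["eef_rot"]).as_matrix();p=s["ee_pos"]
cr=lambda P:((px("side",P)-[250,140]+.5)*8-.5).round(0)
f=lambda x,y,z:cr(p+M@np.array([x,y,z]))
for nm,z in(("nose",.0376),("sh",.016)):
  print(nm,[f(x,0,z) for x in(-.007,0,.007)])
print("K",cr(K),"+1mm kx",cr(K+kx*.01)-cr(K),"ky",cr(K+ky*.01)-cr(K),"n",cr(K+n*.01)-cr(K))
im=cv2.imread("pics/s4.png");g=im[170:184,277:294].mean(2).astype(int);print(g)
```

```text
nose [array([307., 314.]), array([283., 326.]), array([259., 338.])]
sh [array([268., 248.]), array([244., 261.]), array([220., 274.])]
K [336. 397.] +1mm kx [ 34. -18.] ky [ -5. -19.] n [-17. -29.]
[[ 15  14  14  15  11  15  20  31  60 100 131 132  86  78 101 118 128]
 [ 15  11  13  14  14  21  49  77 110 137 143 138 116 119 128 133 134]
 [ 29  14  16  24  34  45  71 113 143 152 145 137 130 133 135 136 134]
 [ 57  28  48  72  79  73  79 103 121 123 127 133 133 135 136 135 135]
 [ 90  79 109 132 127  98  81  83  86  89 110 130 135 136 136 136 136]
 [140 138 144 143 117  89  79  78  78  80  96 121 134 135 136 137 137]
 [156 154 152 136 103  79  78  78  79  80  86 105 125 134 136 138 138]
 [154 148 142 133 112  84  79  78  80  81  85 100 123 134 137 138 138]
 [144 138 135 132 122  96  82  81  83  91 103 108 120 135 137 137 137]
 [135 133 132 133 130 115  92  90  97  95 102 116 128 136 137 137 137]
 [132 131 132 133 134 126 108  96 100 110 122 129 135 136 136 136 137]
 [132 132 132 133 133 132 126 122 123 129 135 136 135 134 134 134 135]
 [133 134 133 133 133 133 134 135 135 135 136 136 136 136 136 135 135]
 [135 135 135 134 133 135 136 137 137 137 136 137 137 137 137 138 144]]
```

```bash
cat > fit.py <<'E'
from h import *
from scipy.optimize import minimize
s=r.read_state();M=R.from_quat(s["eef_rot"]).as_matrix();p=s["ee_pos"]
im=cv2.imread("pics/s4.png").mean(2)
u0,v0,u1,v1=276,173,294,186
obs=im[v0:v1,u0:u1]; valid=obs>62
bg=135.;fgv=79.
valid&=obs<142
cov=np.clip((bg-obs)/(bg-fgv),0,1)
def outline(rho):
    a=np.linspace(0,np.pi/2,8);c=7e-3-rho
    pts=[(7e-3,-.0166)]+[(c+rho*np.cos(t),-.0216+rho-rho*np.sin(t)) for t in a]
    pts+=[(-x,z) for x,z in pts[::-1]]
    return np.array(pts)
def render(rho,du,dv):
    P=[]
    for x,z in outline(rho):
        for y in(-.0016,.0016): P.append(px("side",p+M@np.array([x,y,.016-z]))+[du,dv])
    k=8;h=cv2.convexHull(((np.array(P)-[u0,v0]+.5)*k*16).astype(np.int32))
    m=np.zeros(((v1-v0)*k,(u1-u0)*k),np.uint8);cv2.fillPoly(m,[h],255,shift=4)
    return cv2.resize(m,(u1-u0,v1-v0),interpolation=cv2.INTER_AREA)/255.
for rho in(2e-3,4e-3,6.9e-3):
    f=lambda d:((render(rho,*d)-cov)[valid]**2).mean()
    b=min(((f((a,c)),a,c) for a in np.arange(-3,4,.5) for c in np.arange(-3,4,.5)))
    o=minimize(f,b[1:],method="Nelder-Mead");print(rho,o.fun,o.x.round(2))
print(px("side",K))
J=np.array([px("side",K+e*1e-3)-px("side",K) for e in(kx,ky,n)]).T;print(J.round(3))
E
python3 fit.py
```

```text
Traceback (most recent call last):
  File "fit.py", line 24, in <module>
    b=min(((f((a,c)),a,c) for a in np.arange(-3,4,.5) for c in np.arange(-3,4,.5)))
  File "fit.py", line 24, in <genexpr>
    b=min(((f((a,c)),a,c) for a in np.arange(-3,4,.5) for c in np.arange(-3,4,.5)))
            ~^^^^^^^
  File "fit.py", line 23, in <lambda>
    f=lambda d:((render(rho,*d)-cov)[valid]**2).mean()
                 ~~~~~~^^^^^^^^
  File "fit.py", line 18, in render
    for y in(-.0016,.0016): P.append(px("side",p+M@np.array([x,y,.016-z]))+[du,dv])
                                     ~~^^^^^^^^^^^^^^^^^^^^^^^^^^^^^^^^^^^
  File "h.py", line 7, in px
    m=r.camera_model(cam);T=np.array(m["T"]);q=T[:3,:3].T@(np.array(P)-T[:3,3])
ValueError: time passes only in moves, steps and waits
```

```bash
sed -i 's/^from scipy.spatial.*/&\nCM={c:r.camera_model(c) for c in ("side","top")}/; s/m=r.camera_model(cam);T/m=CM[cam];T/; s/T=np.array(r.camera_model(cam)\["T"\])/T=np.array(CM[cam]["T"])/' h.py; sed -i 's/-.0166)\]/-.005)]/' fit.py; python3 fit.py
```

```text
0.002 0.03972486036820207 [ 1.04 -1.86]
0.004 0.038770592555438535 [ 0.98 -1.61]
0.0069 0.04143417191907253 [ 1.31 -0.99]
[291.57206488 189.1390185 ]
[[ 0.423 -0.07  -0.215]
 [-0.218 -0.233 -0.361]]
```

The key is held upright with its blade visible above-left of the bezel; the nose is at crop (283,326) and the slot at (342,396). The residual offset is 1–2 mm, so I'll approach and feel.

>>> arm_command(xyz=[[0.005,0,-0.009],[0.0099,0,-0.0184],[0.0099,0,-0.0184],[0.0108,0,-0.02],[0.0116,0,-0.022],[0.0124,0,-0.0238],[0.0132,0.0002,-0.0257],[0.0132,0.0002,-0.0257],[0.0132,0.0002,-0.0257]], rot=[[0.0034,-0.0026,0.0032],[0.0034,-0.0026,0.0032],[0.0034,-0.0026,0.0032],[0.0034,-0.0026,0.0032],[0.0034,-0.0026,0.0032],[0.0034,-0.0026,0.0032],[0.0034,-0.0026,0.0032],[0.0034,-0.0026,0.0032],[0.0034,-0.0026,0.0032]])

```text
time: 12.42
ee_pos: [0.5017, 0.2169, 0.1274]
eef_rot: [-0.032, 0.976, 0.007, 0.216]
ft_force: [-0.0, -0.8, -0.8]
width: 0.0082
grip_force: 30.0
```

```bash
cat >> h.py <<'E'
def st(cam=None):
    s=show();R0=R.from_quat(s["eef_rot"])
    print("kf mm",(Rm.inv().apply(s["ee_pos"]-K)*1e3).round(2),"F kf",Rm.inv().apply(s["ft_force"]).round(1),"M kf",Rm.inv().apply(s["torque"]).round(2),"rv->Rt",(Rt*R0.inv()).as_rotvec().round(4));return s
E
python3 -c "
from h import *
st()"
```

```text
t 12.42 tcp [0.5017 0.2169 0.1274] xyaw -176.2 z [ 0.422  0.027 -0.906] F [-0.  -0.8 -0.8] w 0.0082 g 29.99992330907844 q7 0.71
kf mm [-1.91  0.65 33.63] F kf [-0.4 -0.8 -0.7] M kf [0.1  0.33 0.01] rv->Rt [ 0.0008 -0.     -0.0014]
```

>>> arm_command(xyz=[[0.0004,0,-0.0009],[0.0008,0,-0.0018],[0.0013,0.0001,-0.0027],[0.0017,0.0001,-0.0036],[0.0021,0.0001,-0.0045],[0.0025,0.0002,-0.0054],[0.0025,0.0002,-0.0054]], rot=[[0,0,0],[0,0,0],[0,0,0],[0,0,0],[0,0,0],[0,0,0],[0,0,0]])

```text
time: 13.0
ee_pos: [0.5042, 0.217, 0.1217]
eef_rot: [-0.032, 0.976, 0.007, 0.216]
ft_force: [0.7, 1.2, -0.7]
width: 0.0077
grip_force: 30.0
```

```bash
python3 -c "
from h import *
st()
a=save('side','s5');cv2.imwrite('pics/c5.png',cv2.resize(a[150:210,255:335],None,fx=8,fy=8,interpolation=2)[:,:,::-1])"
```

```text
t 13.0 tcp [0.5042 0.217  0.1217] xyaw -176.2 z [ 0.421  0.027 -0.906] F [ 0.7  1.2 -0.7] w 0.0077 g 29.999971428187564 q7 0.68
kf mm [-2.    0.62 27.43] F kf [ 0.4  1.1 -1. ] M kf [ 0.08  0.45 -0.09] rv->Rt [ 0.0008 -0.0003 -0.0013]
```

View pics/c5.png

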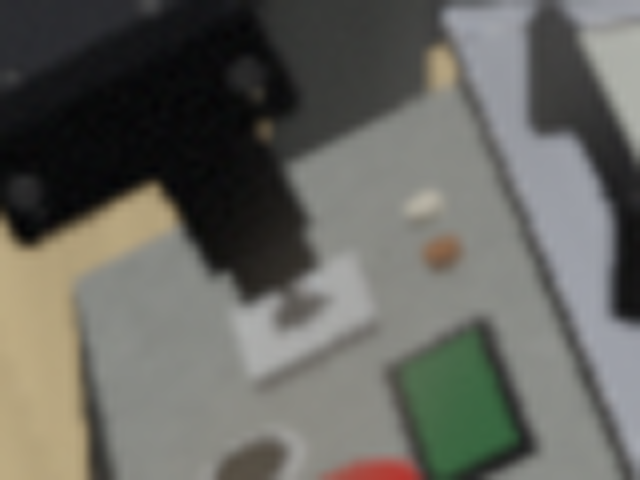

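The blade (crop 300,305) has entered the slot with no contact force, so I'll keep pushing in.

>>> arm_command(xyz=[[0.0006,0,-0.0013],[0.0012,0.0001,-0.0026],[0.0018,0.0001,-0.0039],[0.0024,0.0002,-0.0052],[0.003,0.0002,-0.0065],[0.0036,0.0002,-0.0077],[0.0041,0.0003,-0.0088],[0.0046,0.0003,-0.0098],[0.005,0.0003,-0.0107],[0.0053,0.0003,-0.0113],[0.0053,0.0003,-0.0113]], rot=[[0,0,0],[0,0,0],[0,0,0],[0,0,0],[0,0,0],[0,0,0],[0,0,0],[0,0,0],[0,0,0],[0,0,0],[0,0,0]])

```text
time: 13.97
ee_pos: [0.5093, 0.2175, 0.111]
eef_rot: [-0.032, 0.976, 0.006, 0.216]
ft_force: [-10.4, -3.5, 13.3]
width: 0.0081
grip_force: 30.0
```

```bash
python3 -c "
from h import *
st()"
```

```text
t 13.97 tcp [0.5093 0.2175 0.111 ] xyaw -176.17 z [ 0.422  0.026 -0.906] F [-10.4  -3.5  13.3] w 0.0081 g 30.002913848147728 q7 0.63
kf mm [-1.82  0.71 15.56] F kf [-4.  -2.9 16.5] M kf [-0.59  1.24 -0.05] rv->Rt [ 0.002   0.0001 -0.0013]
```

Seated: 16.5 N at the expected depth. Turning clockwise now.

>>> arm_command(xyz=[[0,0.0001,0.0003],[0,0.0002,0.0003],[0,0.0003,0.0003],[0.0001,0.0004,0.0004],[0.0001,0.0005,0.0004],[0.0002,0.0006,0.0004],[0.0002,0.0007,0.0005],[0.0003,0.0008,0.0005],[0.0003,0.0009,0.0005],[0.0004,0.001,0.0006],[0.0005,0.001,0.0006],[0.0005,0.0011,0.0006],[0.0005,0.0011,0.0006],[0.0005,0.0011,0.0006]], rot=[[0.0422,0.0027,-0.0906],[0.0843,0.0055,-0.1813],[0.1265,0.0082,-0.2719],[0.1687,0.0109,-0.3625],[0.2109,0.0137,-0.4532],[0.253,0.0164,-0.5438],[0.2952,0.0191,-0.6344],[0.3374,0.0218,-0.725],[0.3795,0.0246,-0.8157],[0.4217,0.0273,-0.9063],[0.4639,0.03,-0.9969],[0.4934,0.0319,-1.0604],[0.4934,0.0319,-1.0604],[0.4934,0.0319,-1.0604]])

```text
time: 15.13
ee_pos: [0.5101, 0.2187, 0.1115]
eef_rot: [0.511, 0.832, 0.125, 0.177]
ft_force: [-4.2, -0.3, 6.3]
width: 0.0081
grip_force: 30.0
```

```bash
python3 -c "
from h import *
s=st()"
```

```text
t 15.13 tcp [0.5101 0.2187 0.1115] xyaw 114.94 z [ 0.422  0.027 -0.906] F [-4.2 -0.3  6.3] w 0.0081 g 30.00164885481354 q7 -0.52
kf mm [-0.87  1.9  15.68] F kf [-1.2 -0.   7.5] M kf [-0.05  0.73  0.06] rv->Rt [-0.4916 -0.0316  1.0564]
```

>>> arm_command(xyz=[[0,0.0001,0],[0,0.0001,0],[0,0.0001,0]], rot=[[0.0169,0.0011,-0.0363],[0.0337,0.0022,-0.0725],[0.0337,0.0022,-0.0725]])

```text
time: 15.38
ee_pos: [0.5102, 0.2188, 0.1116]
eef_rot: [0.544, 0.81, 0.132, 0.172]
ft_force: [-3.4, -0.8, 6.3]
width: 0.0075
grip_force: 30.0
```

```bash
python3 -c "
from h import *
s=st()"
```

```text
t 15.38 tcp [0.5102 0.2188 0.1116] xyaw 110.6 z [ 0.422  0.027 -0.906] F [-3.4 -0.8  6.3] w 0.0075 g 30.001958297434612 q7 -0.6
kf mm [-0.75  1.96 15.71] F kf [-0.5 -0.5  7.1] M kf [-0.07  0.68  0.15] rv->Rt [-0.5262 -0.0336  1.1304]
```

>>> arm_command(xyz=[[0,0,0],[0,0.0001,0],[0,0.0001,0]], rot=[[0.0169,0.0011,-0.0363],[0.0337,0.0022,-0.0725],[0.0337,0.0022,-0.0725]])

```text
time: 15.63
ee_pos: [0.5102, 0.2188, 0.1116]
eef_rot: [0.576, 0.788, 0.139, 0.166]
ft_force: [-4.2, -1.1, 6.3]
width: 0.008
grip_force: 30.0
```

```bash
python3 -c "
from h import *
s=st()"
```

```text
t 15.63 tcp [0.5102 0.2188 0.1116] xyaw 106.4 z [ 0.422  0.027 -0.906] F [-4.2 -1.1  6.3] w 0.008 g 30.001865982749223 q7 -0.68
kf mm [-0.7   2.   15.68] F kf [-1.2 -0.9  7.5] M kf [-0.13  0.49  0.37] rv->Rt [-0.5598 -0.0357  1.2025]
```

Mz rose sharply to 0.37 N m, so the key is at the hard stop. Turning back home.

>>> arm_command(xyz=[[0,-0.0001,0],[-0.0001,-0.0002,0],[-0.0001,-0.0003,-0.0001],[-0.0002,-0.0004,-0.0001],[-0.0003,-0.0005,-0.0002],[-0.0003,-0.0006,-0.0002],[-0.0004,-0.0008,-0.0002],[-0.0005,-0.0009,-0.0003],[-0.0006,-0.001,-0.0003],[-0.0006,-0.0011,-0.0003],[-0.0007,-0.0012,-0.0004],[-0.0008,-0.0013,-0.0004],[-0.0008,-0.0014,-0.0004],[-0.0008,-0.0014,-0.0004],[-0.0008,-0.0014,-0.0004]], rot=[[-0.0422,-0.0027,0.0906],[-0.0843,-0.0055,0.1813],[-0.1265,-0.0082,0.2719],[-0.1687,-0.0109,0.3625],[-0.2109,-0.0137,0.4532],[-0.253,-0.0164,0.5438],[-0.2952,-0.0191,0.6344],[-0.3374,-0.0218,0.725],[-0.3795,-0.0246,0.8157],[-0.4217,-0.0273,0.9063],[-0.4639,-0.03,0.9969],[-0.506,-0.0328,1.0876],[-0.5481,-0.0355,1.178],[-0.56,-0.0357,1.2025],[-0.56,-0.0357,1.2025]])

```text
time: 16.88
ee_pos: [0.5094, 0.2176, 0.1112]
eef_rot: [-0.033, 0.976, 0.006, 0.217]
ft_force: [-3.4, 0.2, 6.0]
width: 0.0078
grip_force: 30.0
```

```bash
python3 -c "
from h import *
s=st()"
```

```text
t 16.88 tcp [0.5094 0.2176 0.1112] xyaw -176.13 z [ 0.422  0.027 -0.906] F [-3.4  0.2  6. ] w 0.0078 g 30.000436227419414 q7 0.63
kf mm [-1.65  0.81 15.66] F kf [-0.5  0.4  6.8] M kf [ 0.07  0.47 -0.04] rv->Rt [ 0.0015  0.0006 -0.0022]
```

>>> arm_command(xyz=[[-0.0008,0,0.0018],[-0.0017,-0.0001,0.0036],[-0.0025,-0.0002,0.0054],[-0.0034,-0.0002,0.0072],[-0.0034,-0.0002,0.0072]], rot=[[0,0,0],[0,0,0],[0,0,0],[0,0,0],[0,0,0]])

```text
time: 17.3
ee_pos: [0.5058, 0.217, 0.1184]
eef_rot: [-0.031, 0.976, 0.007, 0.217]
ft_force: [0.1, 0.0, -1.3]
width: 0.0077
grip_force: 30.0
```

```bash
python3 -c "
from h import *
s=st()"
```

```text
t 17.3 tcp [0.5058 0.217  0.1184] xyaw -176.39 z [ 0.422  0.026 -0.906] F [ 0.1  0.  -1.3] w 0.0077 g 29.999863469274715 q7 0.66
kf mm [-1.9   0.47 23.77] F kf [-0.5  0.  -1.3] M kf [0.09 0.43 0.  ] rv->Rt [0.0004 0.0004 0.0017]
```

>>> arm_command(xyz=[[-0.0085,-0.0005,0.018],[-0.017,-0.001,0.036],[-0.025,-0.0016,0.055],[-0.03,-0.05,0.08],[-0.03,-0.576,0.08],[-0.03,-0.576,0.08],[-0.03,-0.576,0.08],[-0.03,-0.576,0.08],[-0.03,-0.576,0.08],[-0.03,-0.576,0.08],[-0.03,-0.576,0.08],[-0.03,-0.576,0.08],[-0.03,-0.576,0.08],[-0.03,-0.576,0.08],[-0.03,-0.576,0.08],[-0.03,-0.576,0.08],[-0.03,-0.576,0.08],[-0.03,-0.576,0.05],[-0.03,-0.576,0.03],[-0.03,-0.576,0.03]], rot=[[0,0,0],[0,0,0],[0,0,0],[0.0225,0.021,-0.107],[0.0451,0.042,-0.2146],[0.0676,0.063,-0.322],[0.09,0.0841,-0.429],[0.1127,0.1051,-0.5365],[0.1352,0.1262,-0.644],[0.1578,0.1472,-0.751],[0.18,0.168,-0.858],[0.203,0.189,-0.9657],[0.225,0.21,-1.073],[0.248,0.231,-1.18],[0.27,0.252,-1.2876],[0.293,0.273,-1.395],[0.3156,0.294,-1.502],[0.338,0.315,-1.61],[0.3606,0.3364,-1.7168],[0.3606,0.3364,-1.7168]])

```text
time: 18.97
ee_pos: [0.4739, -0.3586, 0.143]
eef_rot: [0.748, 0.663, -0.0, -0.002]
ft_force: [-0.7, 0.5, -1.4]
width: 0.0078
grip_force: 30.0
```

```bash
cat >> h.py <<'E'
def bt():
    s=show();Rb=R.from_quat([np.cos(a:=np.radians(83.53)/2),np.sin(a),0,0])
    print("rv",(Rb*R.from_quat(s["eef_rot"]).inv()).as_rotvec().round(4),"d",(np.array([.4755,-.3593,.051])-s["ee_pos"]).round(4));return s
E
python3 -c "
from h import *
s=bt()
a=save('side','s6')
for l in('key_head','key_shoulder'):
    for d in r.spot_point(l,'side')[:1]: print(l,round(d['conf'],2),W('side',d['at']).round(4))
"
```

```text
t 18.97 tcp [ 0.4739 -0.3586  0.143 ] xyaw 83.08 z [-0.003  0.003 -1.   ] F [-0.7  0.5 -1.4] w 0.0078 g 30.0016539049102 q7 0.35
rv [-0.0025 -0.0031  0.0078] d [ 0.0016 -0.0007 -0.092 ]
key_head 0.64 [ 0.4747 -0.3605  0.1522]
key_shoulder 0.78 [ 0.4766 -0.3583  0.1235]
```

>>> arm_command(xyz=[[0.0016,-0.0007,-0.03],[0.0016,-0.0007,-0.05],[0.0016,-0.0007,-0.05],[0.0016,-0.0007,-0.05],[0.0016,-0.0007,-0.05]], rot=[[-0.0025,-0.0031,0.0078],[-0.0025,-0.0031,0.0078],[-0.0025,-0.0031,0.0078],[-0.0025,-0.0031,0.0078],[-0.0025,-0.0031,0.0078]])

```text
time: 19.53
ee_pos: [0.4784, -0.3601, 0.1006]
eef_rot: [0.743, 0.669, 0.001, 0.006]
ft_force: [1.5, 0.1, -1.0]
width: 0.0078
grip_force: 30.0
```

```bash
python3 -c "
from h import *
s=bt()
"
```

```text
t 19.53 tcp [ 0.4784 -0.3601  0.1006] xyaw 83.97 z [ 0.009 -0.008 -1.   ] F [ 1.5  0.1 -1. ] w 0.0078 g 29.999880891409703 q7 0.34
rv [ 0.0077  0.0091 -0.0077] d [-0.0029  0.0008 -0.0496]
```

>>> arm_command(xyz=[[0,0,0],[0,0,0],[0,0,0],[0,0,0]], rot=[[0,0,0],[0,0,0],[0,0,0],[0,0,0]])

```text
time: 19.87
ee_pos: [0.4777, -0.3599, 0.0987]
eef_rot: [0.744, 0.668, 0.001, 0.005]
ft_force: [0.4, -0.3, -0.3]
width: 0.0078
grip_force: 30.0
```

```bash
python3 -c "
from h import *
s=bt()
"
```

```text
t 19.87 tcp [ 0.4777 -0.3599  0.0987] xyaw 83.89 z [ 0.007 -0.006 -1.   ] F [ 0.4 -0.3 -0.3] w 0.0078 g 29.999899876420386 q7 0.34
rv [ 0.0062  0.0073 -0.0064] d [-0.0022  0.0006 -0.0477]
```

>>> arm_command(xyz=[[-0.0022,0.0006,-0.006],[-0.0022,0.0006,-0.014],[-0.0022,0.0006,-0.02],[-0.0022,0.0006,-0.02],[-0.0022,0.0006,-0.02]], rot=[[0.006,0.007,-0.006],[0.006,0.007,-0.006],[0.006,0.007,-0.006],[0.006,0.007,-0.006],[0.006,0.007,-0.006]])

```text
time: 20.28
ee_pos: [0.4748, -0.3588, 0.0772]
eef_rot: [0.746, 0.666, -0.0, -0.001]
ft_force: [0.4, -0.2, -1.2]
width: 0.0076
grip_force: 30.0
```

```bash
python3 -c "
from h import *
s=bt()
"
```

```text
t 20.28 tcp [ 0.4748 -0.3588  0.0772] xyaw 83.55 z [-0.002  0.001 -1.   ] F [ 0.4 -0.2 -1.2] w 0.0076 g 29.99988133669831 q7 0.33
rv [-0.0014 -0.0016 -0.0004] d [ 0.0007 -0.0005 -0.0262]
```

>>> arm_command(xyz=[[0.0006,-0.0004,-0.003],[0.0006,-0.0004,-0.006],[0.0006,-0.0004,-0.009],[0.0006,-0.0004,-0.012],[0.0006,-0.0004,-0.015],[0.0006,-0.0004,-0.018],[0.0006,-0.0004,-0.018]], rot=[[-0.001,-0.001,0],[-0.001,-0.001,0],[-0.001,-0.001,0],[-0.001,-0.001,0],[-0.001,-0.001,0],[-0.001,-0.001,0],[-0.001,-0.001,0]])

```text
time: 20.87
ee_pos: [0.4755, -0.3592, 0.0593]
eef_rot: [0.746, 0.666, -0.0, -0.0]
ft_force: [0.4, -0.1, -0.9]
width: 0.0076
grip_force: 30.0
```

```bash
python3 -c "
from h import *
s=bt();print(s['torque'])
"
```

```text
t 20.87 tcp [ 0.4755 -0.3592  0.0593] xyaw 83.55 z [-0.  0. -1.] F [ 0.4 -0.1 -0.9] w 0.0076 g 29.99990733456798 q7 0.32
rv [-0.     -0.0002 -0.0003] d [ 0.     -0.0001 -0.0083]
[ 0.01339529 -0.07012768  0.10674138]
```

>>> arm_command(xyz=[[0,0,-0.002],[0,0,-0.004],[0,0,-0.006],[0,0,-0.0075],[0,0,-0.0085],[0,0,-0.009],[0,0,-0.009]], rot=[[0,0,0],[0,0,0],[0,0,0],[0,0,0],[0,0,0],[0,0,0],[0,0,0]])

```text
time: 21.45
ee_pos: [0.4758, -0.3595, 0.051]
eef_rot: [0.746, 0.666, -0.0, 0.0]
ft_force: [0.3, -0.3, 0.4]
width: 0.0079
grip_force: 30.0
```

```bash
python3 -c "
from h import *
s=bt()
"
```

```text
t 21.45 tcp [ 0.4758 -0.3595  0.051 ] xyaw 83.54 z [ 0.    -0.001 -1.   ] F [ 0.3 -0.3  0.4] w 0.0079 g 29.99986665963661 q7 0.32
rv [ 0.0005  0.0005 -0.0002] d [-0.0003  0.0002 -0.    ]
```

Key is down at its original height. Release gently, then rise.

>>> arm_command(xyz=[[0,0,-0.0004],[0,0,-0.0004],[0,0,-0.0004],[0,0,-0.0004],[0,0,-0.0004],[0,0,-0.0004],[0,0,0],[0,0,0.02],[0,0,0.05],[0,0,0.09],[0,0,0.12],[-0.03,0,0.16],[-0.07,0,0.2],[-0.07,-0.05,0.2],[-0.07,-0.1,0.2],[-0.07,-0.15,0.2],[-0.07,-0.15,0.2],[-0.07,-0.15,0.2]], rot=[[0,0,0],[0,0,0],[0,0,0],[0,0,0],[0,0,0],[0,0,0],[0,0,0],[0,0,0],[0,0,0],[0,0,0],[0,0,0],[0,0,0],[0,0,0],[0,0,0],[0,0,0],[0,0,0],[0,0,0],[0,0,0]], grip=0.45)

```text
time: 22.95
ee_pos: [0.4025, -0.5155, 0.2496]
eef_rot: [0.748, 0.664, -0.001, 0.0]
ft_force: [0.1, -0.2, -0.7]
width: 0.0393
grip_force: 0.0
```

```bash
python3 -c "
from h import *
s=show()
a=save('side','s7');b=save('top','t7')
for c in('side','top'):
  for l in('key_head','key_shoulder','hood_grip','key_round_head','key_tee_head','padlock_mid'):
    for d in r.spot_point(l,c)[:1]: print(c,l,round(d['conf'],2),W(c,d['at']).round(4))
cv2.imwrite('pics/c7.png',np.hstack([cv2.resize(a[100:480,200:440],(360,570)),cv2.resize(b[100:330,100:290],(420,570))])[:,:,::-1])
"
```

```text
t 22.95 tcp [ 0.4025 -0.5155  0.2496] xyaw 83.14 z [-0.002 -0.002 -1.   ] F [ 0.1 -0.2 -0.7] w 0.0393 g 0.0 q7 0.64
side key_shoulder 0.46 [ 0.4788 -0.3598  0.0339]
side hood_grip 0.87 [0.5894 0.1801 0.1725]
side padlock_mid 0.85 [ 0.6932 -0.1407  0.0085]
top key_head 0.61 [ 0.4737 -0.3636  0.0588]
top key_shoulder 0.41 [ 0.4767 -0.3638  0.0365]
top hood_grip 0.79 [0.5869 0.1772 0.1705]
top key_round_head 0.62 [ 0.4808 -0.3177  0.0621]
top key_tee_head 0.63 [ 0.4827 -0.2748  0.0597]
top padlock_mid 0.85 [ 0.6838 -0.1438  0.0102]
```

View pics/c7.png

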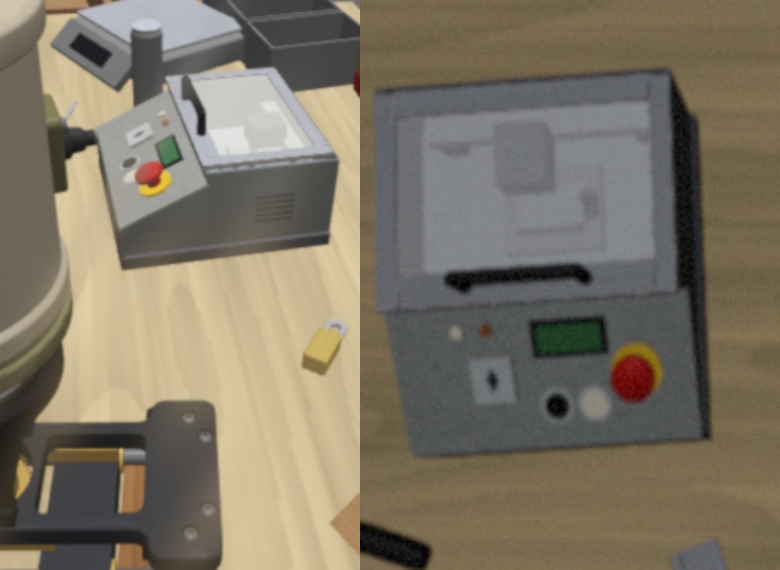

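The picture shows the hood flush, the keyhole empty with its slot at home (right half, px 492,380), and the padlock in place. The detections put the square key upright in its slot with both neighbours unmoved. Handing in.

```bash
python3 -c "
from bench import r
print(r.close_job())"
```

```text
the job is handed in; nothing more can be done
None
```

I carried out every step and handed the job in after about 23 s: hood shut, key turned to its stop and back, then stood back upright in its own slot, with the other two keys and the padlock where they were. The judging result was not shown.

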